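# Close the pinwheel ring on the demagnetiser and hold its dead-man paddle half down

## Task

Set the two loose T-shaped steel blanks down, without dropping them, in the two empty scribed places on the demagnetising plate, so that the four blanks make a complete flat pinwheel ring, and let go of them. Then press the spring-loaded paddle with the fingers to half its travel, where its pad is level and flush with the top of the index post beside it, and finish while still holding it there. Leave the other things on the bench where they are.

Things in the scene. Friction and masses are not known exactly. Their poses are not given: they have to be found in the camera images.
- plate: the square demagnetising plate, dark steel, 145 x 145 x 25 mm, fixed to the bench at any yaw. Origin: centre of its underside; z up, x and y along its edges. White scribed lines on its top show the four 80 x 44 mm places of the pinwheel ring, 5 mm apart, around a central 41 mm square opening; a place's long side is along the plate's x for slot0 and slot2, along its y for slot1 and slot3
- slot0 (a point): centre of a marked place on the plate's top face (25 mm above the bench), at (-24.5, -42.5) mm in the plate's frame, long side along plate x; a blank already lies here
- slot1 (a point): centre of a marked place on the plate's top face, at (42.5, -24.5) mm in the plate's frame, long side along plate y; empty at the start
- slot2 (a point): centre of a marked place on the plate's top face, at (24.5, 42.5) mm in the plate's frame, long side along plate x; a blank already lies here
- slot3 (a point): centre of a marked place on the plate's top face, at (-42.5, 24.5) mm in the plate's frame, long side along plate y; empty at the start
- laid0: a T-shaped steel blank: foot 80 x 44 x 14 mm (x, y, z) with an upright grip rib on top, 36 mm long (x), 12 mm thick (y), from 14 to 44 mm height, in the middle; 0.3 to 0.6 kg. Origin: centre of the foot's underside, z up; x runs along the foot and the rib. This one already lies on the plate, on slot0
- laid2: the same kind of blank as laid0, already lying on the plate, on slot2
- loose0: a T-shaped steel blank: foot 80 x 44 x 14 mm (x, y, z) with an upright grip rib on top, 36 mm long (x), 12 mm thick (y), from 14 to 44 mm height, in the middle; 0.3 to 0.6 kg. Origin: centre of the foot's underside, z up; x runs along the foot and the rib. Loose on the bench; it may go to either empty place, either way round
- loose1: the same kind of blank as loose0, also loose on the bench; the two are interchangeable
- station: the dead-man paddle station, grey, fixed to the bench: foot 190 x 130 x 18 mm, two hinge cheeks 103 mm high at its +x end, an index post (12 mm round steel rod, top 91 mm above the bench) at (-65, 52) mm in this frame, beside the paddle's pad. Origin: centre of the underside between pad and hinge; z up; the paddle's arm points to -x. The hinge line runs along y through (45, 0, 85) mm
- paddle_top (a point): middle of the top face of the paddle's flat black pad (50 mm along the arm, 60 mm across, 12 mm thick), 110 mm from the hinge line, moving with the paddle: about 115 mm above the bench at rest, (-65, 0, 91) mm in the station's frame when half down (pad then level, its top flush with the top of the index post), about 67 mm above the bench at the stop
- paddle (a joint): paddle angle in rad: 0 at rest (pad up, arm sloping up 0.225 rad towards the pad), grows as the pad is pressed down, 0.225 half way (arm level), 0.45 at the lower stop. It springs back by itself; pressing takes about 6 N at the pad to start, 11 N half way and 16 N at the stop
- bearing: bystander: a steel bearing ring, 40 mm across, 12 mm high, on the bench between the two loose blanks; origin under its centre
- jar: bystander: a small jar, 56 mm across, 65 mm high, at the left; origin under its centre
- screwdriver: bystander: a screwdriver, 200 mm long, lying on the far side; its x points from handle to tip
- tape: bystander: a roll of black tape, 90 mm across, 22 mm high, far left; origin under its centre
- hammer: bystander: a hammer lying at the right; its x points from handle to head
- packing: bystander: a wooden packing block, 100 x 60 x 30 mm, at the left; origin under its centre
- mug: bystander: a white mug, 76 mm across, 85 mm high, far right; origin under its centre
Things that resemble listed ones, but are neither listed nor needed, are in the scene too. What is shaped like the laid0 but orange or red is not meant.

How it is judged:
By the outcome, as a careful person would: the job done as asked, in the order asked, and still so for the second after the job is handed in, while the arm keeps its last pose, push and grip.
It also fails if it takes over 56 s, if anything falls off the work surface, if the arm or the gripper's body presses on something with over 40 N, if the wrist force passes 120 N, or if a joint passes its speed limit or range.

## Robot

A 6-joint arm with a two-finger parallel gripper is mounted at the origin on the work surface. World frame = base frame: x ahead of the robot, y to its left, z up, the work surface at z = 0. Lengths are in mm, angles in rad, forces in N, time in s.
With the tool pointing down it reaches from about 350 to 975 mm from the base axis. Payload 7.1 kg.
Tool frame: the origin (TCP) lies midway between the tips of the shut fingers; the grasp point (between the pads) lies 19 mm behind it (ctrl.grip_depth is the distance from the TCP to the grasp point, in mm); z points along the fingers, y is the line along which they close (so a half turn about z gives the same grasp; the last joint's range is limited). The gripper opens to 88 mm and grips with 3 to 60 N. Pads are 20 mm wide; open, the fingers measure 115 mm over their backs; the gripper's body (75 mm by 178 mm) begins 61 mm behind the grasp point.
Start: joints at [-1.251, 0.423, 1.63, -0, 1.089, -0.019], TCP at [207.739, -589.448, 222.675] pointing down, gripper open.
Joint ranges: [-3, 3], [-0.9, 2.11], [0.09, 2.58], [-1.31, 4.45], [0.11, 2.69], [-2.54, 2.54]. Speed limits (rad/s): [2.39, 2.39, 3.01, 3.14, 3.14, 3.14].

## Interface

Orientations are given as a rotation vector (axis times angle).
In Python, from workcell import get_obs, vision, ctrl gives the robot as it stands.
- The arm moves only by the tool step_arm, never from a script. Its argument "plan" is a list of rows, each a list of 7 numbers: the opening, from -1 (shut) to 1 (fully open), then the shift along the tool's x, y, z as a fraction of full scale, then the turn, a rotation vector about the tool's x, y, z as a fraction of full scale. In form: [[fingers, dx, dy, dz, wx, wy, wz], ...]. A call has 1 to 20 rows; each row shifts and turns the commanded pose from where the row before left it, along the tool's axes as they then stand; what a row does not reach is not made up. Full scale, the value 1, is 50 mm for a shift and 0.12 rad for a turn. A row lasts 1/8 s, in which the tool goes at most 62.5 mm and 10.7 degrees, less where a joint would pass 70% of its speed; a pose out of reach is approached as far as the arm can. A call with a number of a shift or a turn outside -1 to 1 is refused whole. A call with a gripper value outside its range is refused whole. The fingers move at their own pace and stop on an object; the grip force is fixed at half the most. Time passes only in rows, so rows that do not move let the fingers close. It gives the time, the measured TCP pose, the force, the opening and the grip force at its end, in the units of the state.
- get_obs(): the state, without advancing time (a new reading comes with each control period).
- vision.get_image(name): name is "scene" or "top" or "wrist"; returns a dict with "pixels" (400x640x3 uint8, red, green, blue), "depth" (400x640 float32, mm along the optical axis (not along the pixel's ray), 0 where there is no reading), "fx", "fy", "cx", "cy" (pixels), "T" (4x4, takes a point from camera to world coordinates); the wrist camera has in their place "T_tool_cam" (4x4, takes a point from camera to tool coordinates, whose origin is the TCP and whose axes are the flange's). Camera axes: x right, y down, z forward; pixel columns grow to the right and rows downward; lengths in mm; the calibration is good to about 2 mm. The wrist camera is an equidistant fisheye: a pixel r from the principal point sees the ray r / f radians off the axis. A picture is of the moment at which its call begins: read the wrist's pose just before it.
- ctrl.close_job(): hands the job in; it is judged then, once.
The state is a dict: "t": time; "qpos": joint angles; "qvel": joint speeds; "joint_torque": joint torques, N m; "ee_pos": TCP position; "orientation": TCP orientation; "ft_force": force on the tool from outside, world axes, zero at the start; "moment": the same for the moment, N m; "width": finger opening in mm; "grasp_force": force on a finger pad.
Only numpy, scipy, OpenCV 4.12 (cv2) and the standard library are available. Lean on these libraries where they do the work, as an engineer would, in place of code of your own. Each camera call takes 0.05 s, during which the arm holds its last target. There are 200 camera calls.

## Working session

There is one attempt and no reset: what is moved stays moved. The work goes in short steps, Python scripts to look and compute and a tool call to move; the robot and the scene stay as the last step left them, time stands still between calls to the robot, and variables do not carry over. Pictures are saved under pics/ and viewed, at most 10 in all, crops included, and the job is handed in when it is done.

Besides the shell and the picture viewer there is one more tool, called after "Request:" by a JSON object that holds its "name" and its "arguments". step_arm: Moves the arm, as the interface text tells. Its arguments: {"type":"object","properties":{"plan":{"type":"array","items":{"type":"array","items":{"type":"number","minimum":-1,"maximum":1}}}},"required":["plan"]}

```bash
mkdir -p pics
python3 - <<'E'
from workcell import get_obs, vision
import cv2, numpy as np, pickle
print(get_obs())
for n in ("top","scene"):
    im=vision.get_image(n); pickle.dump(im,open(f"{n}.pkl","wb"))
    cv2.imwrite(f"pics/{n}0.png",im["pixels"][:,:,::-1]); print(n,im["fx"],im["cx"],im["cy"],im["T"].round(3).tolist())
E
```

```text
{'t': 0.0, 'qpos': array([-1.25098488e+00,  4.23886764e-01,  1.63067134e+00, -1.87366640e-05,
        1.08857964e+00, -1.90030668e-02]), 'qvel': array([ 9.75393825e-04, -1.04217932e-03,  5.88545081e-04,  1.51998413e-05,
       -1.24608600e-03,  1.35080966e-03]), 'joint_torque': array([-2.66780371e-03, -5.44642210e+01, -2.73672599e+01,  6.42657629e-02,
        2.27330031e-02, -1.20868517e-04]), 'ee_pos': array([ 207.57659765, -588.94345676,  221.88034837]), 'orientation': array([-3.09511471e+00, -5.29422948e-01,  3.89240087e-04]), 'ft_force': array([0.74879787, 0.22276779, 0.46331451]), 'moment': array([0.00279765, 0.01311789, 0.03022903]), 'grasp_force': 0.0, 'width': 87.72806045415687}
top 421.6782927619484 311.59642295221175 199.93126006297422 [[-0.012, -0.999, 0.051, 475.329], [-1.0, 0.013, 0.002, -5.224], [-0.003, -0.051, -0.999, 1465.173], [0.0, 0.0, 0.0, 1.0]]
scene 379.88167245941287 311.0535592898534 202.91087437791228 [[-0.555, 0.6, -0.576, 1188.155], [0.832, 0.386, -0.4, 445.931], [-0.018, -0.701, -0.713, 891.501], [0.0, 0.0, 0.0, 1.0]]
```

View pics/top0.png

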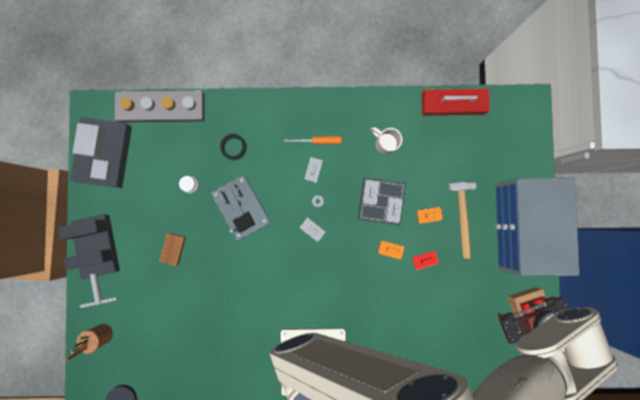

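View pics/scene0.png

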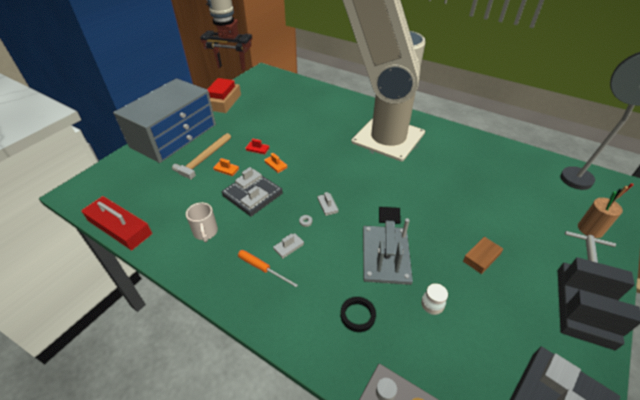

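The top view shows the plate at about (382,201), the loose blanks at (314,170) and (313,230), the bearing at (318,201), and the station at (240,208) with its black pad near (245,228). Image up is world +x.

```bash
cat > h.py <<'E'
import numpy as np, cv2
from scipy.spatial.transform import Rotation as R
def cloud(im):
    v,u=np.mgrid[:400,:640]; d=im["depth"].astype(float)
    p=np.stack([(u-im["cx"])/im["fx"]*d,(v-im["cy"])/im["fy"]*d,d],-1)
    return p@im["T"][:3,:3].T+im["T"][:3,3]
def rect(P):
    (c,s,a)=cv2.minAreaRect(P[:,:2].astype(np.float32)); 
    if s[0]<s[1]: s=s[::-1]; a+=90
    return np.round(c,1),np.round(s,1),round((a+90)%180-90,1)   # long-side yaw deg
E
python3 - <<'E'
import pickle; from h import *
im=pickle.load(open("top.pkl","rb")); P=cloud(im); ok=im["depth"]>0
for n,(u0,u1,v0,v1) in dict(looseA=(300,328,153,186),looseB=(295,332,214,246),bearing=(310,326,193,209),plate=(350,412,172,232),station=(205,275,170,245)).items():
    Q=P[v0:v1,u0:u1][ok[v0:v1,u0:u1]]; z=Q[:,2]
    m=z>6
    print(n,m.sum(),"bench z",np.median(z[~m]).round(1) if (~m).any() else None,"z pct",np.percentile(z[m],[5,50,95,100]).round(1),rect(Q[m]))
    for a,b in ((6,22),(22,34),(34,52),(80,135)):
        k=(z>a)&(z<b)
        if k.sum()>4: print("   ",a,b,k.sum(),rect(Q[k]),Q[k].mean(0).round(1))
E
```

```text
looseA 342 bench z 1.4 z pct [ 6.9 15.2 45.3 49.9] (array([657.3, -10.4]), array([111.7,  93.9]), -0.6)
    6 22 299 (array([657.3, -10.4]), array([111.7,  93.9]), -0.6) [655.6  -9.4  13.9]
    22 34 5 (array([652.5,  -7.8]), array([55.1, 17.2]), 11.9) [652.1 -11.3  25.4]
    34 52 38 (array([656.4,  -8.8]), array([35.7, 11.7]), -16.5) [656.4  -9.1  45. ]
looseB 361 bench z 1.0 z pct [ 6.5 14.6 45.  50. ] (array([447.5,  -5.9]), array([124.4, 106.7]), 89.3)
    6 22 318 (array([447.5,  -5.9]), array([124.4, 106.7]), 89.3) [449.8  -3.1  13.4]
    34 52 39 (array([449.8,  -2.6]), array([34.7, 11.5]), 50.8) [449.8  -2.6  44.6]
bearing 95 bench z 0.9 z pct [ 6.9 12.9 18.6 21.6] (array([546.4, -21.5]), array([50.4, 42. ]), 82.9)
    6 22 95 (array([546.4, -21.5]), array([50.4, 42. ]), 82.9) [547.4 -21.7  12.8]
plate 1961 bench z 1.1 z pct [ 8.  27.9 49.7 80.1] (array([ 541.4, -241. ]), array([211.7, 205.2]), 88.9)
    6 22 258 (array([ 541.4, -241. ]), array([211.7, 205.2]), 88.9) [ 540.9 -236.9   13. ]
    22 34 1084 (array([ 544.3, -241.3]), array([145.1, 144.9]), 81.4) [ 544.2 -239.5   26.9]
    34 52 523 (array([ 543.5, -243.4]), array([133. , 127.6]), 81.1) [ 543.2 -241.1   40.6]
station 2305 bench z 1.1 z pct [  7.3  20.6 117.4 126.3] (array([528.7, 248.1]), array([256.6, 240.3]), -0.5)
    6 22 1331 (array([528.7, 248.1]), array([256.6, 240.3]), -0.5) [530.9 238.2  16.4]
    22 34 285 (array([528. , 243.1]), array([188.1, 127. ]), 28.5) [529.6 237.2  24. ]
    34 52 28 (array([523.1, 249.7]), array([143.8,  56.2]), 15.9) [548.2 254.5  43.9]
    80 135 623 (array([518.3, 251.4]), array([153.2,  84.7]), 26.9) [515.9 237.5 107.6]
```

Request:
{"name": "step_arm", "arguments": {"plan": [[1,0.78,-0.46,0,0,0,0],[1,0.78,-0.46,0,0,0,0],[1,0.78,-0.46,0,0,0,0],[1,0.78,-0.46,0,0,0,0],[1,0.78,-0.46,0,0,0,0],[1,0.78,-0.46,0,0,0,0],[1,0.78,-0.46,0,0,0,0],[1,0.78,-0.46,0,0,0,0],[1,0.78,-0.46,0,0,0,0],[1,0.78,-0.46,0,0,0,0],[1,0,0,0,0,0,0],[1,0,0,0,0,0,0]]}}

```text
t: 1.6
ee_pos: [498.6, -243.0, 222.3]
orientation: [-3.096, -0.531, 0.001]
ft_force: [-0.5, -0.4, 0.6]
width: 87.8
grasp_force: 0.0
```

```bash
cat >> h.py <<'E'
def tool():
    from workcell import get_obs
    o=get_obs(); T=np.eye(4); T[:3,:3]=R.from_rotvec(o["orientation"]).as_matrix(); T[:3,3]=o["ee_pos"]; return T
def wsnap(name):
    from workcell import vision
    T=tool(); im=vision.get_image("wrist"); cv2.imwrite(f"pics/{name}.png",im["pixels"][:,:,::-1])
    im["T"]=T@im["T_tool_cam"]; return im
def wcloud(im):
    v,u=np.mgrid[:400,:640]; x=(u-im["cx"])/im["fx"]; y=(v-im["cy"])/im["fy"]; th=np.hypot(x,y)+1e-9
    d=im["depth"].astype(float); s=np.where(th<1.5,np.tan(np.minimum(th,1.5))/th,0)*d
    p=np.stack([x*s,y*s,d],-1); return p@im["T"][:3,:3].T+im["T"][:3,3]
def yaw(T): return np.degrees(np.arctan2(T[1,0],T[0,0]))
E
python3 - <<'E'
from h import *; import pickle
im=wsnap("w1"); pickle.dump(im,open("w1.pkl","wb")); T=tool(); print(T.round(3),yaw(T)); print(im["T_tool_cam"].round(3),im["fx"],im["cx"],im["cy"])
P=wcloud(im); ok=im["depth"]>0
for c,r in (((544,-241),110),((656,-9),60),((450,-3),60)):
    m=ok&(np.hypot(P[...,0]-c[0],P[...,1]-c[1])<r); z=P[m][:,2]; print(c,m.sum(),np.percentile(z,[2,20,50,80,98]).round(1) if m.any() else "")
E
```

```text
[[ 9.43000e-01  3.32000e-01 -1.00000e-03  4.98419e+02]
 [ 3.32000e-01 -9.43000e-01  0.00000e+00 -2.43387e+02]
 [-1.00000e-03 -0.00000e+00 -1.00000e+00  2.22419e+02]
 [ 0.00000e+00  0.00000e+00  0.00000e+00  1.00000e+00]] 19.39098711580908
[[ 1.00000e-03 -9.67000e-01 -2.55000e-01  6.98720e+01]
 [ 1.00000e+00  1.00000e-03 -0.00000e+00  7.04000e-01]
 [ 1.00000e-03 -2.55000e-01  9.67000e-01 -1.61987e+02]
 [ 0.00000e+00  0.00000e+00  0.00000e+00  1.00000e+00]] 309.70691628693146 321.2490138143463 203.2099252818986
(544, -241) 87774 [ -0.7  26.4 320.4 340.7 345.5]
(656, -9) 3751 [-1.5 -0.3  0.9 14.4 44. ]
(450, -3) 4616 [-1.4 -0.3  0.8 14.3 44.2]
```

View pics/w1.png

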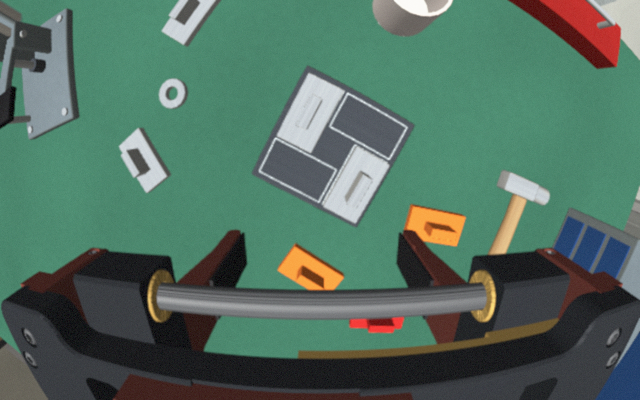

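The wrist view shows the plate at (333,146) with its empty places at (370,125) and (297,170). Loose blanks are at (190,15) and (145,160), with the bearing at (172,93).

```bash
cat >> h.py <<'E'
def fit(P,ok,c,r,lo,hi):
    m=ok&(np.hypot(P[...,0]-c[0],P[...,1]-c[1])<r)&(P[...,2]>lo)&(P[...,2]<hi)
    n,l,st,_=cv2.connectedComponentsWithStats(m.astype(np.uint8)); k=1+np.argmax(st[1:,4])
    Q=P[l==k]; return len(Q),*rect(Q),Q.mean(0).round(1)
E
python3 - <<'E'
from h import *; import pickle
im=pickle.load(open("w1.pkl","rb"));P=wcloud(im); ok=im["depth"]>0
print("plate",fit(P,ok,(544,-241),115,18,50)); 
for n,c in (("A",(656,-9)),("B",(450,-3))):
    print(n,"foot",fit(P,ok,c,60,8,50),"rib",fit(P,ok,c,40,39,50))
for n,s in (("l0",(-24.5,-42.5)),("l2",(24.5,42.5))):
    a=np.radians(-8.7);c=np.array([544,-241])+np.array([[np.cos(a),-np.sin(a)],[np.sin(a),np.cos(a)]])@s
    print(n,fit(P,ok,c,60,35,75),"rib",fit(P,ok,c,40,62,75))
tp=pickle.load(open("top.pkl","rb"));Q=cloud(tp);o=tp["depth"]>0
px=tp["pixels"].sum(-1); m=o&(np.hypot(Q[...,0]-528,Q[...,1]-243)<130)&(Q[...,2]>90)&(px<90)
print("pad dark",m.sum(),rect(Q[m]),Q[m].mean(0).round(1))
E
```

```text
plate (13867, array([ 541.8, -242.1]), array([146.7, 146.1]), 81.6, array([ 544. , -240.3,   29.5]))
A foot (1399, array([650.3,  -8.7]), array([72.2, 45.4]), -16.6, array([643.5, -13. ,  20.5])) rib (206, array([651. ,  -8.6]), array([29.9, 13. ]), -16.6, array([649.6,  -9.5,  43.3]))
B foot (1678, array([447.8,  -3.9]), array([80.6, 45.5]), 50.5, array([450.1,  -8.7,  20.3])) rib (253, array([447.5,  -4.1]), array([35.7, 13.6]), 52.8, array([448.1,  -4.9,  43.5]))
l0 (2591, array([ 511.7, -280.8]), array([81., 45.]), -9.1, array([ 513.3, -279.6,   44.2])) rib (416, array([ 511.7, -281. ]), array([36.3, 12.9]), -9.5, array([ 511.9, -280.5,   68.4]))
l2 (2791, array([ 571.9, -203.7]), array([80.7, 44.7]), -8.1, array([ 571.8, -204.1,   43.5])) rib (418, array([ 572. , -204.1]), array([35.7, 12.8]), -5.7, array([ 571.9, -204. ,   68.8]))
pad dark 0 (array([0., 0.]), array([0., 0.]), 0.0) [nan nan nan]<stdin>:11: RuntimeWarning: Mean of empty slice.
  ret = um.true_divide(
```

Request:
{"name": "step_arm", "arguments": {"plan": [[0,0,0,0,0,0,-0.91],[0,0,0,0,0,0,-0.91],[0,0,0,0,0,0,-0.91],[0,0,0,0,0,0,-0.91],[0,0,0,0,0,0,-0.91],[0,0.51,-0.64,0.37,0,0,0],[0,0.51,-0.64,0.37,0,0,0],[0,0.51,-0.64,0.37,0,0,0],[0,0.51,-0.64,0.37,0,0,0],[0,0.51,-0.64,0.37,0,0,0],[0,0.51,-0.64,0.37,0,0,0],[0,0,0,0,0,0,0],[0,0,0,0,0,0,0],[0,0,0,0,0,0,0]]}}

```text
t: 3.4
ee_pos: [448.3, -4.1, 112.2]
orientation: [2.84, 1.342, 0.002]
ft_force: [0.6, -0.7, 0.0]
width: 43.8
grasp_force: 0.0
```

```bash
cat >> h.py <<'E'
def delta(T,xyz,yw):
    d=T[:3,:3].T@(np.array(xyz)-T[:3,3]); t=R.from_euler("zx",[yw,180],degrees=True).as_matrix()
    w=R.from_matrix(T[:3,:3].T@t).as_rotvec(); return "shift units",(d/50).round(3),"turn units",(w/.12).round(3)
E
python3 - <<'E'
from h import *; import pickle
im=wsnap("w2"); pickle.dump(im,open("w2.pkl","wb")); T=tool(); print(T[:3,3].round(1),yaw(T))
P=wcloud(im); ok=im["depth"]>0; k=ok&(im["depth"]<330)
print("rib",fit(P,k,(448,-4),40,39,50),"foot",fit(P,k,(448,-4),60,8,50)); print(delta(T,(447.7,-4,18),50.6))
E
```

```text
[448.2  -4.  112.2] 50.59139166871588
rib (683, array([448. ,  -2.4]), array([35.6, 11.6]), 50.8, array([448.7,  -2. ,  43.9])) foot (4406, array([448.,  -3.]), array([79.3, 44.4]), 50.9, array([450. ,  -0.6,  18.8]))
('shift units', array([-0.007, -0.01 ,  1.884]), 'turn units', array([ 1.0000e-03, -1.3000e-02,  1.4718e+01]))
```

View pics/w2.png

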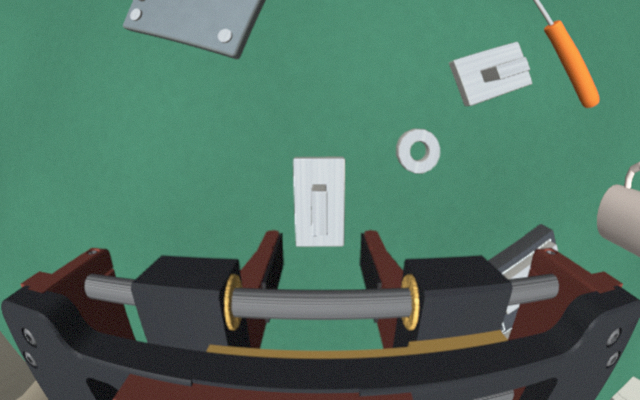

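Blank B is centred under the fingers (rib at (320,210)). I'll descend and grip it.

Request:
{"name": "step_arm", "arguments": {"plan": [[0,0.02,-0.02,0.45,0,0,-0.03],[0,0,0,0.45,0,0,0],[0,0,0,0.45,0,0,0],[0,0,0,0.35,0,0,0],[0,0,0,0.18,0,0,0],[0,0,0,0,0,0,0],[-1,0,0,0,0,0,0],[-1,0,0,0,0,0,0],[-1,0,0,0,0,0,0],[-1,0,0,0,0,0,0],[-1,0,0,0,0,0,0]]}}

```text
t: 4.82
ee_pos: [447.7, -1.5, 18.0]
orientation: [2.836, 1.35, 0.001]
ft_force: [0.1, -0.7, 4.3]
width: 12.0
grasp_force: 30.0
```

Request:
{"name": "step_arm", "arguments": {"plan": [[-1,0,0,-0.3,0,0,0],[-1,0,0,-0.7,0,0,0],[-1,0,0,-0.8,0,0,0],[-1,0,0,0,0,0,-0.88],[-1,0,0,0,0,0,-0.88],[-1,0,0,0,0,0,-0.88],[-1,0,0,0,0,0,-0.88],[-1,0,0,0,0,0,-0.88],[-1,0,0,0,0,0,0],[-1,0,0,0,0,0,0]]}}

```text
t: 6.08
ee_pos: [447.1, -1.5, 107.9]
orientation: [-2.388, -2.041, 0.0]
ft_force: [-0.2, 0.6, -4.6]
width: 11.9
grasp_force: 30.0
```

```bash
sed -i 's/"zx",\[yw,180\]/"ZX",[yw,180]/' h.py
cat >> h.py <<'E'
def held(im):
    """foot top of the held blank, in tool coordinates"""
    P=wcloud(im); T=im["T"]@np.linalg.inv(im["T_tool_cam"]); t=(P-T[:3,3])@T[:3,:3]
    m=(im["depth"]>0)&(np.abs(t[...,2]-2)<8)&(np.hypot(t[...,0],t[...,1])<60)
    n,l,st,_=cv2.connectedComponentsWithStats(m.astype(np.uint8)); k=1+np.argmax(st[1:,4]); Q=t[l==k]
    return len(Q),rect(Q),Q.min(0).round(1),Q.max(0).round(1),np.median(Q[:,2]).round(1)
E
python3 - <<'E'
from h import *
im=wsnap("w3"); T=tool(); print(T[:3,3].round(1),yaw(T)); print(held(im)); print(delta(T,(503.4,-211.6,70),81.5))
P=wcloud(im);ok=im["depth"]>0; print("plate",fit(P,ok,(542,-242),115,18,50))
E
```

```text
[447.1  -1.5 107.8] 81.06007837951569
(4426, (array([15.1,  0.7]), array([47.6, 44.3]), -0.0), array([ -8.7, -21.4,  -5.9]), array([38.9, 22.9, 10. ]), np.float64(4.2))
('shift units', array([-3.977,  1.765,  0.756]), 'turn units', array([-0.002,  0.   , -0.064]))
plate (559, array([ 592.8, -180.2]), array([63.7, 14.7]), -13.8, array([ 592.2, -180. ,   24.2]))
```

View pics/w3.png

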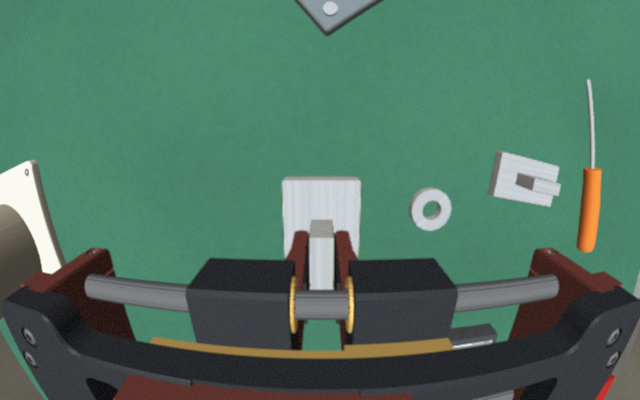

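Request:
{"name": "step_arm", "arguments": {"plan": [[-1,-0.79,0.35,0,0,0,-0.06],[-1,-0.79,0.35,0,0,0,0],[-1,-0.79,0.35,0,0,0,0],[-1,-0.79,0.35,0,0,0,0],[-1,-0.79,0.35,0,0,0,0],[-1,0,0,0,0,0,0],[-1,0,0,0,0,0,0],[-1,0,0,0,0,0,0]]}}

```text
t: 7.12
ee_pos: [504.0, -208.7, 107.5]
orientation: [-2.377, -2.052, 0.001]
ft_force: [-0.7, 0.2, -4.5]
width: 12.1
grasp_force: 30.0
```

Run:
```python
from h import *; import pickle
im=wsnap("w4"); pickle.dump(im,open("w4.pkl","wb")); T=tool(); print(T[:3,3].round(1),yaw(T)); print(held(im)); print(delta(T,(503.4,-211.6,42),81.5))
P=wcloud(im);ok=im["depth"]>0; k=ok
print("l2",fit(P,k,(572,-204),55,34,45),"rib",fit(P,k,(572,-204),30,62,75)); print("plate",fit(P,k,(542,-242),115,21,30))
```

```text
[ 504.2 -208.7  107.6] 81.61771078827465
(4438, (array([15.1,  0.8]), array([47.6, 44.3]), 0.2), array([ -8.7, -21.5,  -6. ]), array([38.9, 22.9, 10. ]), np.float64(4.2))
('shift units', array([-0.06 , -0.006,  1.311]), 'turn units', array([-0.007, -0.002,  0.017]))
l2 (3762, array([ 571.6, -204. ]), array([80.7, 45.2]), -7.7, array([ 570.6, -200.3,   38.9])) rib (935, array([ 571.5, -203.5]), array([36.1, 12.8]), -7.8, array([ 570.5, -202.8,   68.2]))
plate (6253, array([ 545.2, -220.8]), array([145.4, 103.7]), -9.1, array([ 557.3, -214.8,   24.9]))
```

View pics/w4.png

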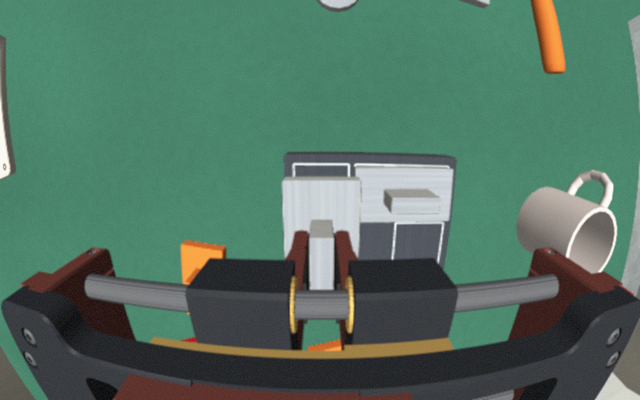

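The held blank at (320,215) is over the place left of laid2 (410,190). The corrections come to about 2 mm.

Request:
{"name": "step_arm", "arguments": {"plan": [[-1,-0.045,-0.025,0.2,0,0,0],[-1,0,0,0.45,0,0,0],[-1,0,0,0.35,0,0,0],[-1,0,0,0.2,0,0,0],[-1,0,0,0.04,0,0,0],[-1,0,0,0.02,0,0,0],[-1,0,0,0,0,0,0],[-1,0,0,0,0,0,0]]}}

```text
t: 8.18
ee_pos: [503.4, -212.0, 45.2]
orientation: [2.378, 2.051, 0.001]
ft_force: [0.3, 0.9, -3.7]
width: 11.7
grasp_force: 30.0
```

Run:
```python
from h import *
T=tool(); print(T[:3,3].round(1),yaw(T)); im=wsnap("w5"); print(held(im))
P=wcloud(im);k=im["depth"]>0;print("l2",fit(P,k,(572,-204),30,62,75))
```

```text
[ 503.4 -212.    45.2] 81.56069066825431
(4422, (array([15.2,  0.8]), array([47.5, 44.3]), 0.2), array([ -8.6, -21.4,  -6. ]), array([38.9, 22.9, 10. ]), np.float64(4.2))
l2 (1684, array([ 571.5, -203.7]), array([36.4, 12.9]), -7.0, array([ 570.1, -202.5,   68.2]))
```

View pics/w5.png

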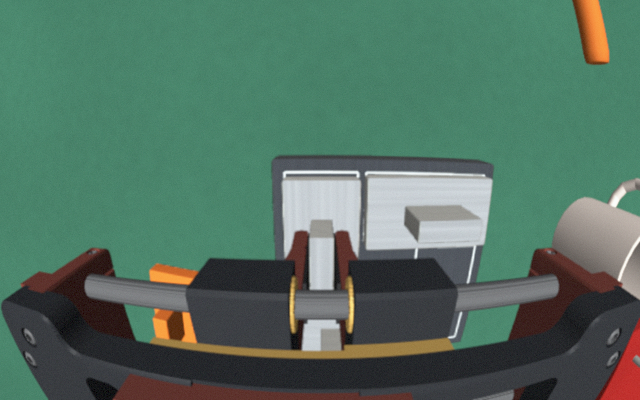

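Request:
{"name": "step_arm", "arguments": {"plan": [[-1,0.025,-0.025,0,0,0,0],[-1,0,0,0.025,0,0,0],[-1,0,0,0.02,0,0,0],[-1,0,0,0,0,0,0],[-1,0,0,0,0,0,0]]}}

```text
t: 8.85
ee_pos: [502.0, -210.3, 43.0]
orientation: [-2.379, -2.052, 0.0]
ft_force: [-3.1, 1.3, 5.4]
width: 12.0
grasp_force: 30.0
```

Request:
{"name": "step_arm", "arguments": {"plan": [[-0.3,0,0,0,0,0,0],[-0.3,0,0,0,0,0,0],[-0.3,0,0,0,0,0,0],[-0.3,0,0,0,0,0,0],[-0.3,0,0,-0.2,0,0,0],[-0.3,0,0,-0.6,0,0,0],[-0.3,0,0,-1,0,0,0],[-0.3,0,0,-1,0,0,0],[-0.3,0,0,0,0,0,0],[-0.3,0,0,0,0,0,0]]}}

```text
t: 10.1
ee_pos: [501.7, -210.2, 182.5]
orientation: [2.379, 2.052, 0.0]
ft_force: [-0.1, -0.8, 0.3]
width: 30.8
grasp_force: 0.0
```

Run:
```python
from h import *; import pickle
im=wsnap("w6"); T=tool(); print(T[:3,3].round(1),yaw(T))
P=wcloud(im);k=im["depth"]>0
for n,c in (("placed",(503.2,-212)),("l2",(571.7,-204)),("l0",(511.7,-281))): print(n,fit(P,k,c,46,34,43),"rib",fit(P,k,c,30,62,75))
i2=pickle.load(open("w2.pkl","rb"));P=wcloud(i2);k=i2["depth"]>0
print("A",fit(P,k,(654,-9),60,8,50),"rib",fit(P,k,(654,-9),30,39,50))
# station, from wrist w1..w6 not complete: top camera
tp=pickle.load(open("top.pkl","rb"));Q=cloud(tp);o=(tp["depth"]>0)&(np.hypot(Q[...,0]-528,Q[...,1]-243)<130)
for lo,hi in ((14,30),(60,85),(85,100),(100,130)):
    m=o&(Q[...,2]>lo)&(Q[...,2]<hi); print(lo,m.sum(),rect(Q[m]),Q[m].mean(0).round(1))
b=tp["pixels"].sum(-1); q=o&(b<130); print("dark",q.sum(),Q[q].mean(0).round(1),rect(Q[q]))
```

```text
[ 501.2 -210.1  181.7] 81.56512274319724
placed (2782, array([ 502.6, -211.6]), array([80.1, 44. ]), 82.1, array([ 502.9, -208.8,   38.8])) rib (482, array([ 502.9, -211.6]), array([35.3, 11.1]), 81.4, array([ 502.8, -210.8,   68.7]))
l2 (2569, array([ 571.4, -203.4]), array([80.5, 44.5]), -8.1, array([ 569.4, -201.8,   38.8])) rib (520, array([ 571.8, -203.7]), array([36.3, 12.3]), -6.8, array([ 570.9, -202.9,   68.5]))
l0 (1231, array([ 496.6, -277.9]), array([50.2, 44.3]), -9.5, array([ 492.3, -271.6,   38.7])) rib (330, array([ 506.6, -279.5]), array([25.1, 12.3]), -8.9, array([ 506.3, -278.7,   68. ]))
A (3252, array([654.2,  -8.9]), array([81.6, 44.7]), -16.4, array([647.4,  -6.5,  19. ])) rib (479, array([654.5,  -9. ]), array([37.6, 12.4]), -16.4, array([652.3,  -8.3,  43.6]))
14 1328 (array([528.5, 244. ]), array([189.7, 130.6]), 28.5) [531.7 238.7  19.6]
60 35 (array([526. , 251.3]), array([144.8,  64.3]), 19.5) [551.  267.7  72.9]
85 140 (array([525.3, 253.3]), array([146.6,  64.2]), 17.0) [555.8 261.4  94.5]
100 477 (array([524.2, 241.1]), array([153.3,  58.8]), 28.6) [503.7 230.1 111.8]
dark 10 [485.3 202.5 117.8] (array([478. , 211.2]), array([42. , 32.8]), -62.6)
```

Request:
{"name": "step_arm", "arguments": {"plan": [[0,0,0,0,0,0,-0.99],[0,0,0,0,0,0,-0.99],[0,0,0,0,0,0,-0.99],[0,0,0,0,0,0,-1],[0,0,0,0,0,0,-1],[0,0,0,0,0,0,-1],[0,0,0,0,0,0,-1],[0,0,0,0,0,0,-1],[0,0,0,0,0,0,-0.99],[0,0,0,0,0,0,-0.99],[0,0,0,0,0,0,-0.99],[0,0,0,0,0,0,-0.99],[0,-0.3,0.79,0.24,0,0,0],[0,-0.3,0.79,0.24,0,0,0],[0,-0.3,0.79,0.24,0,0,0],[0,-0.3,0.79,0.24,0,0,0],[0,-0.3,0.79,0.24,0,0,0],[0,-0.3,0.78,0.24,0,0,0],[0,0,0,0,0,0,0],[0,0,0,0,0,0,0]]}}

```text
t: 12.65
ee_pos: [653.8, -9.2, 108.9]
orientation: [-0.447, -3.106, 0.001]
ft_force: [0.7, -0.3, -0.6]
width: 43.8
grasp_force: 0.0
```

Run:
```python
from h import *
im=wsnap("w7"); T=tool(); print(T[:3,3].round(1),yaw(T))
P=wcloud(im);k=(im["depth"]>0)
f=fit(P,k,(654,-9),60,8,50);print("A",f,"rib",fit(P,k,(654,-9),30,39,50)); print(delta(T,(*f[1],18),f[3]+180))
```

```text
[654.   -9.6 109.5] 163.56496202256437
A (4569, array([654.7,  -9. ]), array([80.5, 44.7]), -16.6, array([651.4,  -8.4,  18.9])) rib (742, array([654.1,  -9.3]), array([36.5, 11.8]), -16.3, array([653.5,  -9.1,  43.7]))
('shift units', array([-0.014,  0.018,  1.831]), 'turn units', array([-0.006, -0.017,  0.024]))
```

Request:
{"name": "step_arm", "arguments": {"plan": [[0,-0.01,0.01,0.45,0,0,0.01],[0,0,0,0.45,0,0,0],[0,0,0,0.45,0,0,0],[0,0,0,0.33,0,0,0],[0,0,0,0.15,0,0,0],[0,0,0,0,0,0,0],[-1,0,0,0,0,0,0],[-1,0,0,0,0,0,0],[-1,0,0,0,0,0,0],[-1,0,0,0,0,0,0],[-1,0,0,0,0,0,0]]}}

```text
t: 14.08
ee_pos: [655.9, -8.8, 19.4]
orientation: [0.45, 3.109, -0.0]
ft_force: [-1.4, 0.1, 4.0]
width: 11.6
grasp_force: 30.0
```

Request:
{"name": "step_arm", "arguments": {"plan": [[-1,0,0,-0.3,0,0,0],[-1,0,0,-0.7,0,0,0],[-1,0,0,-0.8,0,0,0],[-1,0,0,0,0,0,0.99],[-1,0,0,0,0,0,0.99],[-1,0,0,0,0,0,0.99],[-1,0,0,0,0,0,0.99],[-1,0,0,0,0,0,0.99],[-1,0,0,0,0,0,0.99],[-1,0,0,0,0,0,1],[-1,0,0,0,0,0,1],[-1,0,0,0,0,0,1],[-1,0,0,0,0,0,1],[-1,0,0,0,0,0,1],[-1,0,0,0,0,0,1],[-1,0,0,0,0,0,0]]}}

```text
t: 16.08
ee_pos: [655.2, -8.5, 108.8]
orientation: [-2.38, -2.05, 0.001]
ft_force: [-0.4, -0.0, -5.3]
width: 11.8
grasp_force: 30.0
```

Request:
{"name": "step_arm", "arguments": {"plan": [[-1,-0.68,-0.09,0,0,0,0],[-1,-0.68,-0.09,0,0,0,0],[-1,-0.68,-0.09,0,0,0,0],[-1,-0.68,-0.09,0,0,0,0],[-1,-0.68,-0.09,0,0,0,0],[-1,-0.68,-0.09,0,0,0,0],[-1,-0.68,-0.09,0,0,0,0],[-1,-0.66,-0.09,0,0,0,0],[-1,0,0,0,0,0,0],[-1,0,0,0,0,0,0],[-1,0,0,0,0,0,0]]}}

```text
t: 17.45
ee_pos: [580.0, -270.2, 108.9]
orientation: [-2.379, -2.051, -0.0]
ft_force: [0.5, -0.7, -5.1]
width: 11.2
grasp_force: 30.0
```

```bash
cat >> h.py <<'E'
def chk(name):
    im=wsnap(name); T=tool(); print(T[:3,3].round(1),yaw(T)); h=held(im); print(h)
    P=wcloud(im);k=im["depth"]>0
    for n,c in (("l2",(571.6,-203.8)),("p3",(502.7,-211.6))): print(n,fit(P,k,c,46,34,43),"rib",fit(P,k,c,30,62,75))
    off=np.array([h[3][0]-40,h[1][0][1],0,0]); tgt=np.array([579.9,-272.7,45,0]); print(delta(T,(tgt-T@off)[:3],81.6))
E
python3 -c "from h import *;chk('w8')"
```

```text
[ 580.  -270.3  108.9] 81.52728866443435
(4684, (array([16.9,  0.7]), array([50. , 44.8]), -0.1), array([ -8.1, -21.7,  -6. ]), array([41.9, 23.1,  9.3]), np.float64(5.5))
l2 (5084, array([ 571.6, -203.8]), array([80.3, 44.2]), -7.5, array([ 573. , -203.8,   38.9])) rib (998, array([ 572. , -203.8]), array([36.1, 12.3]), -6.6, array([ 572.3, -203.9,   68.9]))
p3 (3841, array([ 502.6, -211.7]), array([79.1, 44.9]), 81.6, array([ 507.3, -210.7,   38.8])) rib (928, array([ 502.8, -211.9]), array([35.3, 13. ]), 80.8, array([ 503.7, -211.9,   68.3]))
('shift units', array([-0.087, -0.009,  1.279]), 'turn units', array([-0.002, -0.002, -0.011]))
```

View pics/w8.png

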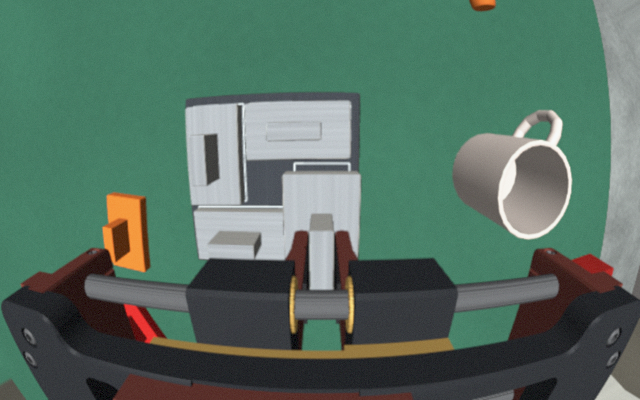

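The first blank sits neatly in slot3. The second, at (320,210), needs about 4 mm backward. I'll lower it to just above the plate and recheck.

Request:
{"name": "step_arm", "arguments": {"plan": [[-1,-0.085,-0.01,0.2,0,0,0],[-1,0,0,0.45,0,0,0],[-1,0,0,0.35,0,0,0],[-1,0,0,0.2,0,0,0],[-1,0,0,0.04,0,0,0],[-1,0,0,0,0,0,0],[-1,0,0,0,0,0,0]]}}

```text
t: 18.38
ee_pos: [579.2, -275.6, 47.6]
orientation: [2.38, 2.048, 0.001]
ft_force: [0.3, 0.3, -6.2]
width: 11.8
grasp_force: 30.0
```

```bash
python3 -c "from h import *;chk('w9')"
```

```text
[ 579.1 -275.6   47.6] 81.43110535061247
(4693, (array([16.3,  0.6]), array([51.3, 44.8]), -0.0), array([ -9.4, -21.8,  -6. ]), array([41.9, 22.9, 10. ]), np.float64(5.5))
l2 (8936, array([ 571.9, -204. ]), array([80. , 44.4]), -7.3, array([ 573.7, -204.1,   38.9])) rib (2023, array([ 571.8, -203.9]), array([36.3, 12.2]), -6.8, array([ 572.3, -204. ,   68.9]))
p3 (6162, array([ 502.8, -212.3]), array([80.2, 44.8]), 82.0, array([ 508.8, -210.9,   38.8])) rib (1681, array([ 502.7, -211.9]), array([35.3, 13.2]), 80.7, array([ 504.1, -211.9,   68.1]))
('shift units', array([ 0.021, -0.005,  0.052]), 'turn units', array([ 0.01 ,  0.003, -0.025]))
```

Request:
{"name": "step_arm", "arguments": {"plan": [[-1,0.02,-0.005,0.03,0,0,-0.02],[-1,0,0,0.02,0,0,0],[-1,0,0,0.02,0,0,0],[-1,0,0,0,0,0,0],[-1,0,0,0,0,0,0]]}}

```text
t: 19.05
ee_pos: [578.6, -274.2, 44.3]
orientation: [2.379, 2.052, 0.0]
ft_force: [-2.9, 3.0, 5.6]
width: 11.7
grasp_force: 30.0
```

Contact force seen, so I'll release and lift.

Request:
{"name": "step_arm", "arguments": {"plan": [[-0.3,0,0,0,0,0,0],[-0.3,0,0,0,0,0,0],[-0.3,0,0,0,0,0,0],[-0.3,0,0,0,0,0,0],[-0.3,0,0,-0.2,0,0,0],[-0.3,0,0,-0.6,0,0,0],[-0.3,0,0,-1,0,0,0],[-0.3,0,0,-1,0,0,0],[-0.3,0,0,-0.6,0,0,0],[-1,0,0,0,0,0,0],[-1,0,0,0,0,0,0]]}}

```text
t: 20.42
ee_pos: [577.9, -274.0, 212.7]
orientation: [-2.378, -2.051, 0.001]
ft_force: [-0.8, 0.2, -0.1]
width: 14.1
grasp_force: 0.0
```

Run:
```python
from h import *
im=wsnap("w10"); T=tool(); print(T[:3,3].round(1),yaw(T))
P=wcloud(im);k=im["depth"]>0
for n,c in (("p1",(579.9,-272.7)),("l2",(571.6,-203.8)),("p3",(502.7,-211.6))): print(n,fit(P,k,c,46,34,43),"rib",fit(P,k,c,30,62,75))
```

```text
[ 577.7 -273.9  212. ] 81.56587152990303
p1 (2360, array([ 579.4, -272.5]), array([79.9, 44.9]), 82.0, array([ 579.3, -270.5,   38.8])) rib (402, array([ 579.8, -272.7]), array([36.7, 11.1]), 81.4, array([ 579.6, -272. ,   68.8]))
l2 (2477, array([ 571.2, -203.8]), array([79.6, 44.1]), -8.0, array([ 572.1, -204.1,   38.9])) rib (455, array([ 571.6, -203.6]), array([35.5, 11.9]), -8.6, array([ 572. , -204. ,   68.9]))
p3 (2138, array([ 502.7, -211.7]), array([79.3, 45.7]), 81.2, array([ 504.9, -210.9,   38.8])) rib (444, array([ 502.2, -211.9]), array([35.5, 13. ]), 83.5, array([ 503.1, -212.3,   68.5]))
```

View pics/w10.png

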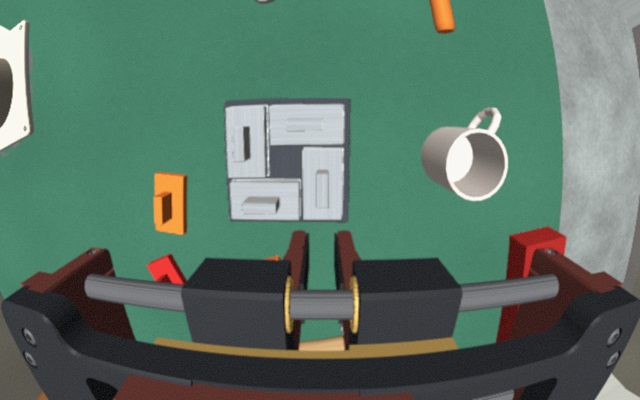

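The ring is complete, centred near (287,160), with even gaps. Next is the paddle: fingers shut, move above it and look.

Request:
{"name": "step_arm", "arguments": {"plan": [[-1,0,0,0,0,0,-0.9],[-1,0,0,0,0,0,-0.9],[-1,0,0,0,0,0,-0.9],[-1,0,0,0,0,0,-0.9],[-1,0,0,0,0,0,-0.9],[-1,0,0,0,0,0,-0.87],[-1,0.95,0.27,0,0,0,0],[-1,0.95,0.27,0,0,0,0],[-1,0.95,0.27,0,0,0,0],[-1,0.95,0.27,0,0,0,0],[-1,0.95,0.27,0,0,0,0],[-1,0.95,0.27,0,0,0,0],[-1,0.95,0.27,0,0,0,0],[-1,0.95,0.27,0,0,0,0],[-1,0.95,0.27,0,0,0,0],[-1,0.95,0.27,0,0,0,0],[-1,0,0,0,0,0,0],[-1,0,0,0,0,0,0],[-1,0,0,0,0,0,0]]}}

```text
t: 22.85
ee_pos: [470.7, 206.3, 212.9]
orientation: [-1.608, -2.698, 0.002]
ft_force: [-0.3, 0.7, 0.9]
width: 1.0
grasp_force: 0.0
```

```bash
cat >> h.py <<'E'
def post(P,k,c,r=30,lo=84,hi=97):
    m=k&(np.hypot(P[...,0]-c[0],P[...,1]-c[1])<r)&(P[...,2]>lo)&(P[...,2]<hi); Q=P[m]
    return len(Q),rect(Q),np.percentile(Q[:,2],[10,50,90]).round(1)
E
python3 - <<'E'
from h import *; import pickle
im=wsnap("w11"); pickle.dump(im,open("w11.pkl","wb"));T=tool(); print(T[:3,3].round(1),yaw(T))
P=wcloud(im);k=im["depth"]>0
print("foot",fit(P,k,(527,243),130,14,22)); print("post",post(P,k,(445,258)))
b=im["pixels"].sum(-1); m=k&(b<140)&(np.hypot(P[...,0]-469,P[...,1]-212)<60)&(P[...,2]>90)&(P[...,2]<130)
n,l,st,_=cv2.connectedComponentsWithStats(m.astype(np.uint8)); Q=P[l==1+np.argmax(st[1:,4])]; print("pad",len(Q),rect(Q),Q.mean(0).round(1),Q[:,2].min(),Q[:,2].max())
E
```

```text
[470.8 206.3 213.1] 118.38908857844778
foot (6854, array([525.2, 245.6]), array([190.1, 128.8]), 29.2, array([503.9, 270.9,  17.9]))
post (130, (array([449.4, 261. ]), array([11.1, 11. ]), -61.5), array([89.9, 90.9, 91.9]))
pad 3407 (array([476. , 217.2]), array([58.1, 47. ]), -61.1) [474.8 217.6 115.8] 107.9071342556449 122.27255990462692
```

View pics/w11.png

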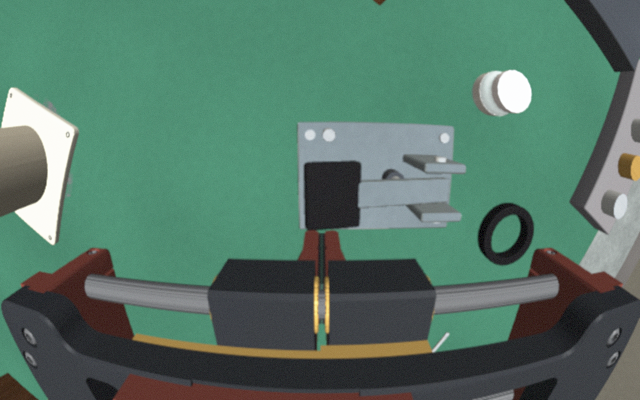

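The black pad is at (332,195), height about 116 mm, and the post is at about (329,135), height about 91 mm. Both agree with the given sizes. Next I press.

Request:
{"name": "step_arm", "arguments": {"plan": [[-1,0.14,0.125,0.4,0,0,0],[-1,0,0,0.6,0,0,0],[-1,0,0,0.5,0,0,0],[-1,0,0,0.25,0,0,0],[-1,0,0,0.1,0,0,0],[-1,0,0,0.1,0,0,0],[-1,0,0,0.1,0,0,0],[-1,0,0,0.1,0,0,0],[-1,0,0,0.1,0,0,0],[-1,0,0,0.1,0,0,0],[-1,0,0,0.05,0,0,0],[-1,0,0,0,0,0,0],[-1,0,0,0,0,0,0],[-1,0,0,0,0,0,0]]}}

```text
t: 24.65
ee_pos: [471.5, 215.9, 94.2]
orientation: [-1.606, -2.699, 0.004]
ft_force: [-6.2, -4.6, 9.4]
width: 0.7
grasp_force: 4.5
```

```bash
cat >> h.py <<'E'
def pad(name):
    im=wsnap(name); T=tool(); from workcell import get_obs; o=get_obs(); print(T[:3,3].round(1),o["ft_force"].round(1))
    P=wcloud(im);k=im["depth"]>0; print("post",post(P,k,(449.4,261),18))
    b=im["pixels"].sum(-1); a=np.radians(28.8); ax=np.array([np.cos(a),np.sin(a)]); ay=np.array([-ax[1],ax[0]])
    q=P[...,:2]-np.array([473,215.4]); x=q@ax; y=q@ay
    m=k&(b<140)&(np.abs(x)<32)&(y>12)&(y<38)&(np.abs(P[...,2]-95)<30)
    A=np.c_[np.ones(m.sum()),x[m],y[m]]; z=P[m][:,2]
    m2=np.abs(z-np.median(z))<6; c=np.linalg.lstsq(A[m2],z[m2],rcond=None)[0]
    print("pad n",m2.sum(),"z at middle %.1f slope along arm %.4f rad, across %.4f"%tuple(c),"x range",np.percentile(x[m],[1,99]).round(1),"y max",y[m].max().round(1))
E
python3 -c "from h import *;pad('w12')"
```

```text
[471.5 215.9  94.1] [-6.5 -3.6  8.5]
post (391, (array([448.9, 260.7]), array([11.9, 11.3]), -61.3), array([90. , 90.9, 91.7]))
pad n 2713 z at middle 95.1 slope along arm -0.0243 rad, across -0.0808 x range [-22.6  24.2] y max 29.5
```

Request:
{"name": "step_arm", "arguments": {"plan": [[-1,0,0,0.055,0,0,0],[-1,0,0,0,0,0,0],[-1,0,0,0,0,0,0],[-1,0,0,0,0,0,0]]}}

```text
t: 25.2
ee_pos: [471.4, 215.9, 91.4]
orientation: [-1.606, -2.699, 0.004]
ft_force: [-6.3, -4.0, 9.6]
width: 0.3
grasp_force: 4.9
```

```bash
sed -i 's/(y>12)&(y<38)/(y>14)\&(y<27)/; s/np.abs(x)<32/np.abs(x)<21/' h.py; python3 -c "from h import *;pad('w13')"
```

```text
[471.4 215.9  91.4] [-5.8 -3.5 10. ]
post (398, (array([449. , 260.7]), array([11.8, 11.6]), -48.8), array([89.9, 90.8, 91.7]))
pad n 1673 z at middle 91.1 slope along arm -0.0032 rad, across -0.0033 x range [-20.6  20.6] y max 27.0
```

The pad is level (slope 0.003 rad) and flush with the post (91.1 against 90.8 mm). I'm handing in.

```bash
python3 -c "from workcell import ctrl;print(ctrl.close_job())"
```

```text
the job is handed in; nothing more can be done
None
```

Both loose blanks are set down in the empty places, completing the pinwheel ring. The job was handed in at about 25 s, with the fingers holding the paddle half down, its pad level and within 0.3 mm of the post top by camera measurement.

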